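# Load and wind the spring-driven jar mixer

### The arm

A 7-joint arm with a two-finger parallel gripper is mounted at the origin on a cart in front of the work surface, level with it; the furniture and walls round the work are solid. World frame = base frame: x ahead of the robot, y to its left, z up, the work surface at z = 0. Lengths are in m, angles in rad, forces in N, time in s.
With the tool pointing down it reaches from about 0.425 to 0.875 m from the base axis. Payload 4.7 kg.
Tool frame: the origin (TCP) lies at the very end of the fingers, on their centre line; the grasp point (between the pads) lies bot.grip_depth behind it (bot.grip_depth is the distance from the TCP to the grasp point, in m); z points along the fingers, y is the line along which they close (so a half turn about z gives the same grasp; the last joint's range is limited). The gripper opens to 87 mm and grips with 3 to 60 N. Pads are 19 mm wide; open, the fingers measure 117 mm over their backs; the gripper's body (75 mm by 190 mm) begins 51 mm behind the grasp point.
Start: joints at [-1.269, 0.321, -0.07, 1.45, 0.023, 1.371, -0.057], TCP at [0.185, 0.623, 0.223] pointing down, gripper open.
Joint ranges: [-2.86, 2.86], [-0.3, 2.09], [-1.38, 1.24], [0.06, 2.45], [-1.56, 4.7], [0.09, 2.05], [-2.69, 2.69]. Speed limits (rad/s): [2.57, 2.57, 3.14, 3.14, 3.14, 3.14, 3.14].

### API

Orientations are given as a rotation vector (axis times angle).
In Python, from station import readout, vision, order, recognise, outline_of, tip_of, bot gives the robot as it stands. The module is installed in compiled form; this text tells all that it offers.
- The arm moves only by the tool drive_tool, never from a script. Its argument "deltas" is a list of rows, each a list of 4 numbers: the shift along the world's x, y, z in cm, then the turn about the world's z in rad. A call has 1 to 5 rows; each row shifts and turns the commanded pose from where the row before left it; what a row does not reach is not made up. A row lasts 1/10 s, in which the tool goes at most 50 mm and 8.59 degrees, less where a joint would pass 70% of its speed; a pose out of reach is approached as far as the arm can. A call is refused whole if a number of a shift passes 5 or a number of a turn 0.15, either way. A call with a gripper value outside its range is refused whole. "gripper" is the opening, from 0 (shut) to 1 (fully open), set as the call begins (left out, the last holds). The fingers move at their own pace and stop on an object; the grip force is fixed at half the most. Time passes only in rows, so rows that do not move let the fingers close. It gives the time, the measured TCP pose, the force, the opening and the grip force at its end, in the units of the state.
- readout.observe(): the state, without advancing time (a new reading comes with each control period).
- vision.get_image(name): name is "scene" or "top"; returns (picture, depth): 480x640x3 uint8, blue, green, red; 480x640 float32, m along the optical axis (not along the pixel's ray), 0 where there is no reading.
- vision.get_calibration(name): a dict with "vertical_fov" (degrees; the focal length in pixels is half the picture's height over the tangent of half this angle, whatever the lens; pixels are square), "cx", "cy" (the principal point, pixels), "extrinsics" (4x4, takes a point from camera to world coordinates). Camera axes: x right, y down, z forward; pixel columns grow to the right and rows downward; lengths in m; the calibration is good to about 2 mm. A picture is of the moment at which its call begins. get_calibration takes no time and is no camera call.
- order.close_job(): hands the job in; it is judged then, once.
Trained networks look in the newest picture that a camera, given by its name, has taken for a name from the list of things; names that differ only in an ending like _2 or _b are one class to them, and where a whole thing is asked for, a point or a joint stands for the part that bears it (a point fixed in the world has none). Each returns a list of dicts, best first, with "conf" (0 to 1); they miss things now and then, are a little off and sometimes report something else, mostly with a low value. They report only what shows in the picture. A call takes as long as a camera call. They do not tell look-alikes from the thing itself.
- recognise(camera, query): "centre" ([x, y, z] in m, in world coordinates, good to about 4 mm: the middle of the surface that is visible of it).
- outline_of(camera, query): "mask" (480x640 bool, what is visible of it).
- tip_of(camera, query): "centre" ([x, y, z] in m, in world coordinates, good to about 4 mm: a listed point, or the origin of a listed thing).
The state is a dict: "t": time; "joint_pos": joint angles; "qvel": joint speeds; "joint_torque": joint torques, N m; "tcp_pos": TCP position; "tool_rot": TCP orientation; "force": force on the tool from outside, world axes, zero at the start; "wrist_torque": the same for the moment, N m; "gripper_width": finger opening in m; "grip_force": force on a finger pad.
Only numpy, scipy, OpenCV 4.12 (cv2) and the standard library are available. Lean on these libraries where they do the work, as an engineer would, in place of code of your own. Each camera call takes 0.05 s, during which the arm holds its last target. There are 200 camera calls.

### The job

Stand every squat amber jar upright on the black rubber deck of the spring-driven mixer, side by side in one straight row along the middle of the deck with gaps of less than 20 mm between neighbours. Then wind the mixer's key clockwise, a part of a turn at a time, until it comes to its stop, and only then push the start lever over so that it leans away from you. Leave the jars standing in their row and do not disturb the wash bottle, beaker and tip box.

Things in the scene. Friction and masses are not known exactly. Their poses are not given: they have to be found in the camera images.
- mixer: white spring-driven mixer, 98 x 362 mm, fixed to the bench: black rubber deck in the middle, taller drive housing with the key at its right end, grey block with the start lever at its left end. Origin at bench level; x away from the robot, y left along the deck. In mm here: housing y -165..-75, 85 high; block x -17..17, y 167..197, 84 high; key axis y -126, lever y 182, both x 0
- deck_mid (a point): middle of the deck's upper face, 65 mm above the bench, mixer axes (x across the deck, y along it). The black rubber deck is 90 mm in x and 240 mm in y, flat, with a steel rim 8 mm high along both long sides; its right end (-y) meets the housing, which stands 20 mm higher, its left end the grey lever block, which stands 19 mm higher
- key (a joint): angle of the winding key in rad, 0 run down, grows clockwise seen from above, solid stop at 4.71 (fully wound). Starts partly wound at 0 to 0.6. Stays where it is let go (ratchet friction 0.07 N m); its spring makes it stiffer as it winds: 0.07 to 0.11 N m to turn it on. Dragging it anticlockwise unwinds it
- key_grip (a point): point on the key's vertical axis, mid-height of its wing, 122 mm above the bench. The wing is an upright flat steel plate 52 mm long, 10 mm thick, 34 mm high (103 to 137 mm above the bench). This frame turns with the key: x along the wing (towards its round eye end, which reaches 43 mm out), y through its thickness, z up. At joint 0 x is the mixer's x
- start (a joint): angle of the start lever in rad: 0 leaning towards the robot (off), 1.0 leaning away from it (on); stays where it is left, light to move (about 1.5 N at its tip)
- start_tip (a point): centre of the start lever's black ball end, 22 mm across. The lever is 45 mm long and pivots about the mixer's y direction, 87 mm above the bench, on the grey block at the left end of the deck; off, it leans 0.5 rad towards the robot (ball centre about 126 mm above the bench); on, 0.5 rad away from it
- jar_1: squat round amber jar with a white screw lid, 54 mm in diameter and 50 mm tall, 0.12 kg (varies by up to 30 percent); origin at the centre of its underside, z up its axis. Stands on the bench at the start, in front of or beside the keyboard (about 25 mm high, its front edge near x = 0.48). May be absent.
- jar_2: squat round amber jar with a white screw lid, 54 mm in diameter and 50 mm tall, 0.12 kg (varies by up to 30 percent); origin at the centre of its underside, z up its axis. Stands on the bench at the start, in front of or beside the keyboard (about 25 mm high, its front edge near x = 0.48). May be absent.
- jar_3: squat round amber jar with a white screw lid, 54 mm in diameter and 50 mm tall, 0.12 kg (varies by up to 30 percent); origin at the centre of its underside, z up its axis. Stands on the bench at the start, in front of or beside the keyboard (about 25 mm high, its front edge near x = 0.48). May be absent.
- jar_4: squat round amber jar with a white screw lid, 54 mm in diameter and 50 mm tall, 0.12 kg (varies by up to 30 percent); origin at the centre of its underside, z up its axis. Stands on the bench at the start, in front of or beside the keyboard (about 25 mm high, its front edge near x = 0.48). May be absent.
- wash: bystander: white wash bottle, 68 mm across, 190 mm tall with a bent red jet; origin under its body
- beaker: bystander: small clear plastic beaker, 49 mm across, 60 mm tall; origin at the centre of its underside
- tips: bystander: pipette tip box with a blue base and a clear lid, 89 x 120 x 75 mm; origin at the centre of its underside
Mind the look-alikes: they are no part of the job. Leave any blue or green look-alike of the jar_4 alone.

How it is judged:
By the outcome, as a careful person would: the job done as asked, in the order asked, and still so for the second after the job is handed in, with the robot touching nothing.
Of jar_1, jar_2, jar_3, jar_4 only 2 to 4 are there at a start; the rules pass over those that are not, and their reading is None.
At some moment in a run one of jar_1, jar_2, jar_3, jar_4 may be knocked a few centimetres aside while the robot is not near it.
It also fails if it takes over 210 s, if anything falls off the work surface, if the arm or the gripper's body presses on something with over 40 N, if the wrist force passes 120 N, or if a joint passes its speed limit or range.

## Working session

There is one attempt and no reset: what is moved stays moved. The work goes in short steps, Python scripts to look and compute and a tool call to move; the robot and the scene stay as the last step left them, time stands still between calls to the robot, and variables do not carry over. Pictures are saved under pics/ and viewed, at most 14 in all, crops included, and the job is handed in when it is done.

Besides the shell and the picture viewer there is one more tool, called after "Emit:" as name([rows], argument=value, ...), one row to a line, values as JSON. drive_tool: Moves the arm, as the interface text tells. Its arguments: {"type":"object","properties":{"deltas":{"type":"array"},"gripper":{"type":"number"}},"required":["deltas"]}

```bash
mkdir -p pics
cat > h.py <<'E'
import numpy as np, cv2
from station import readout, vision, order, recognise, outline_of, tip_of, bot
def cloud(cam, name=None):
    im,d=vision.get_image(cam); c=vision.get_calibration(cam)
    f=240/np.tan(np.radians(c["vertical_fov"])/2)
    v,u=np.mgrid[:480,:640]
    P=np.stack([(u-c["cx"])/f*d,(v-c["cy"])/f*d,d,np.ones_like(d)],-1)@np.array(c["extrinsics"]).T
    if name: cv2.imwrite(f"pics/{name}.png",im)
    return im,d,P[...,:3]
def st():
    s=readout.observe()
    print("t",round(s["t"],2),"tcp",np.round(s["tcp_pos"],4),"rot",np.round(s["tool_rot"],3),"F",np.round(s["force"],1),"w",round(s["gripper_width"],4),"q7",np.round(s["joint_pos"],2))
E
python3 - <<'E'
from h import *
st(); print(bot.grip_depth)
for cam in("scene","top"):
    im,d,P=cloud(cam,cam+"0")
    print(cam,[np.round(r["centre"],3).tolist()+[round(r["conf"],2)] for r in tip_of(cam,"jar_1")])
    for q in("deck_mid","key_grip","start_tip","mixer","wash","beaker","tips"):
        print(q,[np.round(r["centre"],3).tolist()+[round(r["conf"],2)] for r in tip_of(cam,q)])
E
```

```text
t 0.0 tcp [0.1844 0.6227 0.2215] rot [-4.500e-01 -3.109e+00  3.000e-03] F [ 0.8  0.2 -0.1] w 0.0869 q7 [-1.27  0.32 -0.07  1.45  0.02  1.37 -0.06]
0.0187
scene [[0.391, -0.075, -0.002, 0.92], [0.383, -0.261, -0.001, 0.91], [0.389, -0.341, 0.0, 0.9], [0.468, -0.696, 0.001, 0.87], [0.48, -0.452, -0.0, 0.81], [0.401, 0.341, 0.128, 0.68], [0.384, -0.198, 0.004, 0.67]]
deck_mid [[0.427, 0.202, 0.062, 0.94]]
key_grip [[0.436, 0.034, 0.118, 0.61], [0.386, -0.262, -0.002, 0.59]]
start_tip [[0.383, -0.201, 0.007, 0.46], [0.401, 0.342, 0.13, 0.4], [0.385, -0.263, 0.002, 0.17]]
mixer [[0.433, 0.159, -0.003, 0.55]]
wash [[0.537, -0.607, 0.001, 0.93]]
beaker [[0.629, 0.204, -0.0, 0.55]]
tips [[0.727, 0.092, 0.002, 0.8]]
top [[0.389, -0.263, 0.005, 0.75], [0.388, -0.202, -0.002, 0.75], [0.393, -0.075, -0.002, 0.65], [0.39, -0.339, 0.0, 0.62], [0.467, -0.696, 0.004, 0.6], [0.477, -0.454, 0.001, 0.48]]
deck_mid [[0.427, 0.207, 0.064, 0.74]]
key_grip [[0.433, 0.034, 0.125, 0.5], [0.424, 0.205, 0.066, 0.19]]
start_tip [[0.399, 0.339, 0.126, 0.37]]
mixer [[0.434, 0.157, -0.001, 0.87]]
wash [[0.534, -0.609, -0.004, 0.56]]
beaker [[0.423, 0.206, 0.063, 0.66], [0.638, 0.208, 0.0, 0.65]]
tips []
```

View pics/scene0.png

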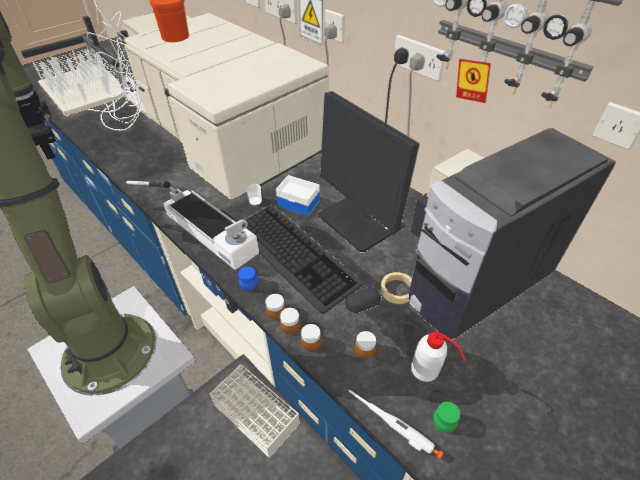

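View pics/top0.png

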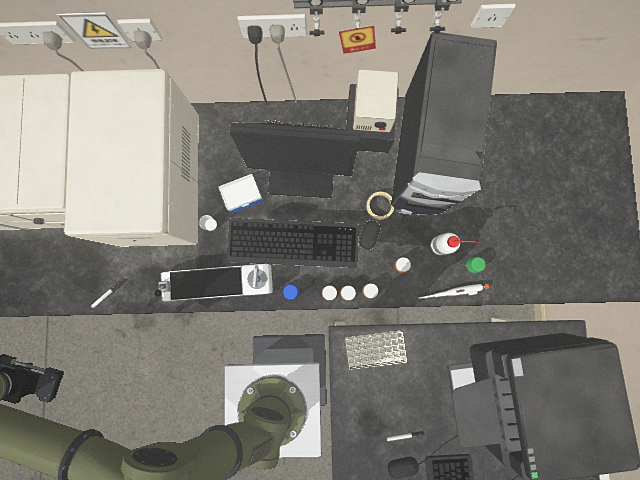

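The four amber jars (white lids) are at px (330,293), (349,293), (371,291) and (403,264) in the top view. Blue at (291,292) and green at (476,265) are the look-alikes. The mixer lies at px (160–272, 265–298), with its key at (256,277). Next I measure finely from the depth.

```bash
cat >> h.py <<'E'
def blobs(P,x0,x1,y0,y1,z0,z1):
    m=((P[...,0]>x0)&(P[...,0]<x1)&(P[...,1]>y0)&(P[...,1]<y1)&(P[...,2]>z0)&(P[...,2]<z1)).astype(np.uint8)
    n,l,s,c=cv2.connectedComponentsWithStats(m)
    out=[]
    for i in range(1,n):
        if s[i,4]<25: continue
        q=P[l==i]; (cx,cy),(w,h),a=cv2.minAreaRect(np.float32(q[:,:2]*1000))
        out.append((s[i,4],np.round(q.mean(0)*1000,1),"rect",np.round([cx,cy,w,h,a],1)))
    return out
E
python3 - <<'E'
from h import *
for cam in("top","scene"):
    im,d,P=cloud(cam); print(cam)
    print("jars"); [print(*b) for b in blobs(P,.33,.55,-.6,-.03,.044,.06)]
    print("rims/deck"); [print(*b) for b in blobs(P,.33,.52,-.03,.42,.058,.078)]
    print("housing"); [print(*b) for b in blobs(P,.33,.52,-.03,.42,.079,.092)]
    print("tall"); [print(*b) for b in blobs(P,.33,.52,-.03,.42,.098,.16)]
E
```

```text
top
jars
166 [ 474.3 -450.4   49.6] rect [ 474.2 -450.7   46.8   46.7   73.5]
161 [393.  -72.5  49.3] rect [393.  -72.9  44.7  44.5  43.6]
154 [ 390.2 -339.5   50. ] rect [ 389.7 -339.4   43.8   42.8   88.7]
157 [ 386.7 -202.9   50. ] rect [ 386.4 -203.5   43.    42.8   88.6]
159 [ 384.9 -265.2   49.9] rect [ 385.  -264.7   44.5   44.5   43.5]
rims/deck
2239 [428.2 209.6  65. ] rect [427.7 216.9  98.2 270.1   3. ]
housing
654 [435.2  36.8  84.8] rect [436.6  36.6  97.2  88.6   0.6]
70 [423.6 335.5  84.9] rect [421.5 336.   34.   27.4   6.5]
tall
100 [445.5  28.7 130.1] rect [446.4  30.3  11.4  66.8  85.4]
50 [402.1 335.1 128.1] rect [403.2 335.   17.1  28.1  81.9]
scene
jars
193 [392.3 -73.6  48.8] rect [393.1 -72.4  48.6  49.4  20.6]
223 [ 385.3 -203.5   48.9] rect [ 386.3 -202.9   47.6   46.4   66.7]
236 [ 383.9 -265.7   49.1] rect [ 384.7 -265.1   46.9   44.1   47.5]
256 [ 389.4 -340.2   48.9] rect [ 389.4 -339.1   47.2   47.    56.6]
269 [ 473.3 -450.9   49. ] rect [ 473.8 -450.3   48.9   44.6   41.9]
44 [ 508.  -582.8   51.9] rect [ 510.3 -579.    40.6    8.3   71.6]
rims/deck
1890 [425.3 191.5  65.5] rect [429.5 171.5 101.2 362.    3.3]
housing
64 [418.8 335.6  84.1] rect [420.  338.7  34.2  31.6   8.4]
538 [428.   25.6  84.2] rect [435.2  37.4  98.4  92.6   5.6]
tall
54 [400.7 334.  125.6] rect [400.7 333.3  19.7  25.5  72.5]
234 [442.2  28.4 122.9] rect [445.1  29.5  14.9  68.2  82.8]
```

Emit:
drive_tool([
  [3,-5,0,-0.15],
  [3,-5,0,-0.15],
  [3,-5,0,-0.15],
  [3,-5,0,-0.15],
  [3,-5,0,-0.15],
], gripper=1)

```text
t: 1.5
tcp_pos: [0.314, 0.4071, 0.2228]
tool_rot: [-1.566, -2.723, -0.001]
force: [1.0, -0.1, 0.2]
gripper_width: 0.0868
grip_force: 0.0
```

Emit:
drive_tool([
  [1,-5,0,-0.15],
  [1,-5,0,-0.15],
  [1,-5,0,-0.15],
  [1,-5,0,-0.086],
  [1,-5,0,0],
])

```text
t: 2.0
tcp_pos: [0.3623, 0.1618, 0.2228]
tool_rot: [-2.227, -2.216, -0.002]
force: [0.9, 0.2, 0.3]
gripper_width: 0.087
grip_force: 0.0
```

Emit:
drive_tool([
  [0,-5,0,0],
  [0,-5,0,0],
  [0,-5,0,0],
  [0,-5,0,0],
  [0,-5,0,0],
])

```text
t: 2.5
tcp_pos: [0.3656, 0.0167, 0.2257]
tool_rot: [2.22, 2.219, 0.009]
force: [-0.1, 0.3, -0.9]
gripper_width: 0.0872
grip_force: 0.0
```

Emit:
drive_tool([
  [4,-3,0,0],
  [2.5,-5,0,0],
  [0,-5,0,0],
  [-1,-5,0,0],
  [-1,-4,0,0],
])

```text
t: 3.0
tcp_pos: [0.4074, -0.2002, 0.2255]
tool_rot: [2.225, 2.214, 0.007]
force: [-0.0, 0.7, 0.5]
gripper_width: 0.0869
grip_force: 0.0
```

Emit:
drive_tool([
  [0,0,0,0],
  [0,0,0,0],
])

```text
t: 3.2
tcp_pos: [0.4079, -0.1976, 0.2255]
tool_rot: [2.226, 2.214, 0.009]
force: [0.1, 0.9, -0.5]
gripper_width: 0.0871
grip_force: 0.0
```

Emit:
drive_tool([
  [-1.1,-0.3,-2,0],
  [-1,-0.2,-4,0],
  [0,0,-4,0],
  [0,0,-4,0],
  [0,0,-2,0],
])

```text
t: 3.7
tcp_pos: [0.3856, -0.1993, 0.0624]
tool_rot: [-2.22, -2.22, -0.006]
force: [-0.7, 0.7, 0.3]
gripper_width: 0.0872
grip_force: 0.0
```

Emit:
drive_tool([
  [0,0,0,0],
])

```text
t: 3.8
tcp_pos: [0.3851, -0.1994, 0.0626]
tool_rot: [-2.218, -2.219, -0.004]
force: [-0.1, 0.3, 0.9]
gripper_width: 0.0871
grip_force: 0.0
```

Emit:
drive_tool([
  [0.1,-0.4,0,0],
  [0,0,-2.5,0],
  [0,0,-2.6,0],
  [0,0,0,0],
])

```text
t: 4.2
tcp_pos: [0.3874, -0.2054, 0.0137]
tool_rot: [-2.223, -2.219, -0.006]
force: [0.0, 0.2, -0.5]
gripper_width: 0.087
grip_force: 0.0
```

Emit:
drive_tool([
  [0,0,0,0],
  [0,0,0,0],
  [0,0,0,0],
  [0,0,0,0],
  [0,0,0,0],
], gripper=0.3)

```text
t: 4.7
tcp_pos: [0.3882, -0.2062, 0.0149]
tool_rot: [2.223, 2.217, 0.008]
force: [-1.5, -0.4, 0.3]
gripper_width: 0.0554
grip_force: 0.6
```

Emit:
drive_tool([
  [0,0,0,0],
  [0,0,0,0],
  [0,0,0,0],
])

```text
t: 5.0
tcp_pos: [0.388, -0.2062, 0.0147]
tool_rot: [2.223, 2.217, 0.008]
force: [-2.8, 0.1, 6.8]
gripper_width: 0.0519
grip_force: 30.0
```

Run:
```python
from h import *
st(); print(readout.observe()["grip_force"])
```

```text
t 5.0 tcp [ 0.388  -0.2062  0.0147] rot [2.223 2.217 0.008] F [-2.8  0.1  6.8] w 0.0519 q7 [ 0.16  0.09  0.28  2.18 -0.04  0.86  0.46]
30.00826256669825
```

Emit:
drive_tool([
  [0,0,2,0],
  [0,0,5,0],
  [1,0,5,0],
  [2,1,5,0],
  [2,3,2.5,0],
])

```text
t: 5.5
tcp_pos: [0.4377, -0.17, 0.2081]
tool_rot: [2.225, 2.206, 0.012]
force: [1.5, -0.1, -1.4]
gripper_width: 0.0518
grip_force: 30.0
```

Emit:
drive_tool([
  [1,4.5,0,0],
  [0,5,0,0],
  [0,5,0,0],
  [0,5,0,0],
  [0,5,0,0],
])

```text
t: 6.0
tcp_pos: [0.4456, 0.0799, 0.2036]
tool_rot: [2.223, 2.217, 0.008]
force: [1.1, -0.5, -1.1]
gripper_width: 0.0521
grip_force: 30.0
```

Emit:
drive_tool([
  [0,5,0,0],
  [0,5,0,0],
  [-1,5,0,0],
  [-1,3.5,0,0],
  [0,2,0,0],
])

```text
t: 6.5
tcp_pos: [0.4237, 0.2861, 0.2034]
tool_rot: [2.218, 2.225, 0.007]
force: [0.2, -0.7, -1.5]
gripper_width: 0.0518
grip_force: 30.0
```

Emit:
drive_tool([
  [0,0,0,0],
  [0,0,0,0],
])

```text
t: 6.7
tcp_pos: [0.4261, 0.2816, 0.2033]
tool_rot: [2.222, 2.217, 0.005]
force: [-0.3, -0.2, -1.6]
gripper_width: 0.0519
grip_force: 30.0
```

Emit:
drive_tool([
  [-0.3,0.4,-2,0],
  [0,0,-4,0],
  [0,0,-3,0],
  [0,0,-1,0],
  [0,0,0,0],
])

```text
t: 7.2
tcp_pos: [0.4229, 0.2841, 0.1027]
tool_rot: [2.226, 2.215, 0.002]
force: [-0.0, 0.7, -1.4]
gripper_width: 0.0514
grip_force: 30.0
```

Run:
```python
from h import *
st()
im,d,P=cloud("scene"); st()
cv2.imwrite("pics/a.png",cv2.resize(im[150:310,120:330],None,fx=3.5,fy=3.5))
```

```text
t 7.2 tcp [0.4229 0.2841 0.1027] rot [2.226e+00 2.215e+00 2.000e-03] F [-0.   0.7 -1.4] w 0.0514 q7 [-0.36  0.13 -0.31  1.93  0.05  1.08 -0.69]
t 7.25 tcp [0.4239 0.2852 0.1044] rot [2.225 2.215 0.007] F [-0.6  1.2 -1.1] w 0.0521 q7 [-0.36  0.13 -0.31  1.93  0.05  1.08 -0.69]
```

View pics/a.png

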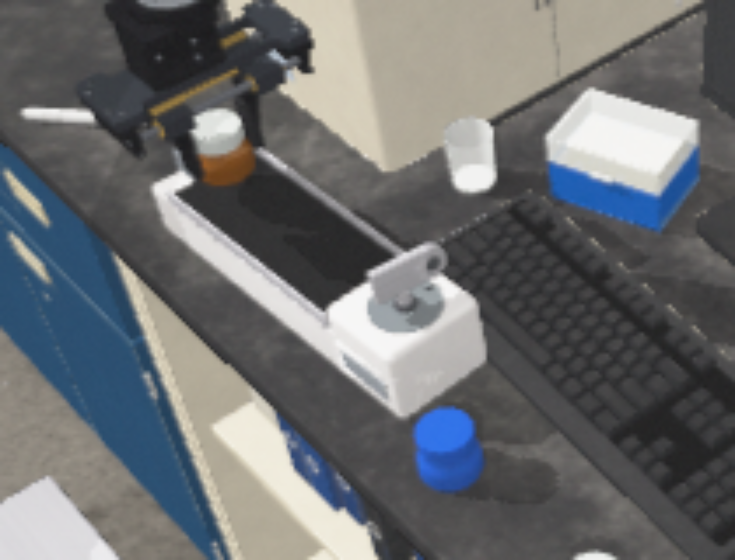

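The jar is held upright just above the left end of the deck, at about px (225,150) in the crop. I lower it now.

Emit:
drive_tool([
  [0,0,-1.2,0],
  [0,0,-0.8,0],
  [0,0,0,0],
])

```text
t: 7.55
tcp_pos: [0.4228, 0.2856, 0.0833]
tool_rot: [2.223, 2.217, 0.005]
force: [-0.2, 0.3, -1.9]
gripper_width: 0.0517
grip_force: 30.0
```

Emit:
drive_tool([
  [0,0,-0.2,0],
  [0,0,0,0],
  [0,0,0,0],
])

```text
t: 7.85
tcp_pos: [0.4235, 0.2862, 0.0823]
tool_rot: [2.223, 2.217, 0.008]
force: [-0.7, 0.1, -1.4]
gripper_width: 0.0518
grip_force: 30.0
```

Emit:
drive_tool([
  [0,0,-0.2,0],
  [0,0,0,0],
  [0,0,0,0],
])

```text
t: 8.15
tcp_pos: [0.4233, 0.286, 0.08]
tool_rot: [2.223, 2.217, 0.008]
force: [-0.1, -0.4, -1.4]
gripper_width: 0.0518
grip_force: 30.0
```

Emit:
drive_tool([
  [0,0,0,0],
  [0,0,0,0],
  [0,0,0,0],
  [0,0,0,0],
], gripper=0.85)

```text
t: 8.55
tcp_pos: [0.4235, 0.2861, 0.0803]
tool_rot: [2.223, 2.217, 0.008]
force: [0.8, 0.4, 0.7]
gripper_width: 0.0716
grip_force: 0.0
```

Emit:
drive_tool([
  [0,0,2,0],
  [0,0,5,0],
  [0.5,-1,5,0],
  [1,-4,1,0],
  [0,-5,0,0],
])

```text
t: 9.05
tcp_pos: [0.4405, 0.1876, 0.2122]
tool_rot: [2.217, 2.219, 0.018]
force: [1.8, -2.0, -1.6]
gripper_width: 0.0738
grip_force: 0.0
```

```bash
cat >> h.py <<'E'
def meas():
    for cam in("top","scene"):
        im,d,P=cloud(cam); print(cam)
        print("bench"); [print(*b) for b in blobs(P,.33,.55,-.6,-.03,.044,.056)]
        print("deck"); [print(*b) for b in blobs(P,.36,.50,.05,.33,.105,.122)]
    st()
E
python3 -c "
from h import *
meas()"
```

```text
top
bench
160 [ 474.5 -450.8   49.2] rect [ 474.8 -451.2   46.1   46.9   16.9]
152 [392.9 -72.4  49.3] rect [392.9 -72.6  44.8  44.5  43.4]
155 [ 390.6 -339.4   49.7] rect [ 389.7 -339.4   44.    42.7   88.6]
152 [ 384.5 -265.    49.5] rect [ 384.9 -264.7   44.4   44.4   43.4]
deck
scene
bench
189 [392.5 -73.3  48.8] rect [392.5 -72.2  49.5  46.2  32.5]
240 [ 384.1 -265.7   48.8] rect [ 384.8 -265.3   48.6   44.2   50.1]
258 [ 389.2 -340.1   49.2] rect [ 388.5 -339.    46.    45.3   45.7]
274 [ 473.  -450.8   48.9] rect [ 473.1 -450.9   49.8   44.8   41.5]
37 [ 508.4 -580.9   50. ] rect [ 509.9 -579.    40.9    7.    69.2]
deck
140 [421.2 285.8 112.8] rect [422.3 288.1  45.9  45.5  40.3]
t 9.15 tcp [0.4397 0.1792 0.2096] rot [2.232 2.204 0.006] F [-0.  -0.9 -0.4] w 0.0739 q7 [-0.23 -0.04 -0.2   1.88 -0.    1.29 -0.45]
```

Emit:
drive_tool([
  [0,-5,0,0],
  [0,-5,0,0],
  [0,-5,0,0],
  [0,-5,0,0],
  [0,-5,0,0],
], gripper=1)

```text
t: 9.65
tcp_pos: [0.438, -0.0653, 0.209]
tool_rot: [2.222, 2.217, 0.009]
force: [0.8, 0.6, 0.3]
gripper_width: 0.0868
grip_force: 0.0
```

Emit:
drive_tool([
  [0,-5,0,0],
  [-1,-5,0,0],
  [-1.5,-5,0,0],
  [-2,-3.5,-3,0],
  [-1,-1,-5,0],
])

```text
t: 10.15
tcp_pos: [0.385, -0.2608, 0.133]
tool_rot: [2.224, 2.204, 0.01]
force: [1.6, 0.0, -0.0]
gripper_width: 0.0869
grip_force: 0.0
```

Emit:
drive_tool([
  [0,0,-3,0],
  [0,0,-3,0],
  [0,0,0,0],
  [0,0,0,0],
])

```text
t: 10.55
tcp_pos: [0.3847, -0.2549, 0.0712]
tool_rot: [2.223, 2.218, 0.007]
force: [0.5, -0.5, 0.2]
gripper_width: 0.0871
grip_force: 0.0
```

Emit:
drive_tool([
  [0,-1,0,0],
  [0,0,-2.8,0],
  [0,0,-3,0],
  [0,0,0,0],
])

```text
t: 10.95
tcp_pos: [0.3831, -0.2648, 0.0116]
tool_rot: [-2.224, -2.217, -0.005]
force: [-1.7, 0.8, 0.1]
gripper_width: 0.0869
grip_force: 0.0
```

Emit:
drive_tool([
  [0,0,0,0],
  [0,0,0,0],
  [0,0,0,0],
  [0,0,0,0],
  [0,0,0,0],
], gripper=0.3)

```text
t: 11.45
tcp_pos: [0.385, -0.2653, 0.0135]
tool_rot: [2.222, 2.216, 0.009]
force: [-0.3, 0.8, -0.5]
gripper_width: 0.0554
grip_force: 0.0
```

Emit:
drive_tool([
  [0,0,0,0],
  [0,0,0,0],
  [0,0,0,0],
])

```text
t: 11.75
tcp_pos: [0.3849, -0.2652, 0.0134]
tool_rot: [2.223, 2.217, 0.008]
force: [-1.0, 0.9, 6.3]
gripper_width: 0.0516
grip_force: 30.0
```

Emit:
drive_tool([
  [0,0,2,0],
  [0,0,5,0],
  [1,0,5,0],
  [2,1,5,0],
  [2,3,2.5,0],
])

```text
t: 12.25
tcp_pos: [0.4336, -0.2292, 0.2066]
tool_rot: [2.225, 2.206, 0.01]
force: [1.0, -0.9, -2.1]
gripper_width: 0.0521
grip_force: 30.0
```

Emit:
drive_tool([
  [1,5,0,0],
  [0,5,0,0],
  [0,5,0,0],
  [0,5,0,0],
  [0,5,0,0],
])

```text
t: 12.75
tcp_pos: [0.4416, 0.025, 0.202]
tool_rot: [2.223, 2.217, 0.007]
force: [0.4, 0.5, -1.2]
gripper_width: 0.0521
grip_force: 30.0
```

Emit:
drive_tool([
  [0,5,0,0],
  [0,5,0,0],
  [-0.5,5,0,0],
  [-1,4,0,0],
  [-0.5,2,0,0],
])

```text
t: 13.25
tcp_pos: [0.4202, 0.2371, 0.2018]
tool_rot: [2.218, 2.225, 0.007]
force: [0.6, -1.3, -1.4]
gripper_width: 0.0523
grip_force: 30.0
```

Emit:
drive_tool([
  [0,0,0,0],
  [0,0,0,0],
])

```text
t: 13.45
tcp_pos: [0.4222, 0.2322, 0.2018]
tool_rot: [2.222, 2.217, 0.005]
force: [-0.2, -0.1, -0.6]
gripper_width: 0.0523
grip_force: 30.0
```

Emit:
drive_tool([
  [0.4,-0.3,-2,0],
  [0,0,-4,0],
  [0,0,-3,0],
  [0,0,-1,0],
  [0,0,0,0],
])

```text
t: 13.95
tcp_pos: [0.4258, 0.228, 0.1012]
tool_rot: [2.226, 2.215, 0.002]
force: [-0.4, 0.2, -0.9]
gripper_width: 0.0521
grip_force: 30.0
```

Emit:
drive_tool([
  [0,0,-1,0],
  [0,0,-0.8,0],
  [0,0,0,0],
  [0,0,0,0],
])

```text
t: 14.35
tcp_pos: [0.4267, 0.23, 0.0849]
tool_rot: [2.223, 2.217, 0.009]
force: [0.6, -0.3, -1.4]
gripper_width: 0.0522
grip_force: 30.0
```

Emit:
drive_tool([
  [0,0,-0.5,0],
  [0,0,0,0],
  [0,0,0,0],
])

```text
t: 14.65
tcp_pos: [0.4264, 0.2298, 0.0795]
tool_rot: [2.223, 2.217, 0.008]
force: [-0.7, -0.5, -1.0]
gripper_width: 0.0522
grip_force: 30.0
```

Emit:
drive_tool([
  [0,0,-0.1,0],
  [0,0,0,0],
])

```text
t: 14.85
tcp_pos: [0.4264, 0.2298, 0.0786]
tool_rot: [2.223, 2.217, 0.008]
force: [-0.9, 0.3, -1.8]
gripper_width: 0.0521
grip_force: 30.0
```

Emit:
drive_tool([
  [0,0,0,0],
  [0,0,0,0],
  [0,0,0,0],
  [0,0,0,0],
], gripper=0.85)

```text
t: 15.25
tcp_pos: [0.4266, 0.2299, 0.0788]
tool_rot: [2.223, 2.217, 0.008]
force: [-0.9, -0.6, -0.4]
gripper_width: 0.072
grip_force: 0.0
```

Emit:
drive_tool([
  [0,0,2,0],
  [0,0,5,0],
  [0.5,-1,5,0],
  [1,-4,1,0],
  [0,-5,0,0],
])

```text
t: 15.75
tcp_pos: [0.4438, 0.1312, 0.2107]
tool_rot: [2.216, 2.219, 0.018]
force: [0.9, -1.6, -1.4]
gripper_width: 0.0737
grip_force: 0.0
```

Emit:
drive_tool([
  [0,-5,0,0],
  [0,-5,0,0],
])

```text
t: 15.95
tcp_pos: [0.4412, 0.0282, 0.2078]
tool_rot: [2.222, 2.217, 0.009]
force: [1.0, -0.4, 0.0]
gripper_width: 0.0737
grip_force: 0.0
```

```bash
python3 -c "
from h import *
meas()"
```

```text
top
bench
159 [ 474.3 -451.    49.9] rect [ 474.4 -452.1   44.7   46.2   19. ]
153 [393.1 -72.7  49.6] rect [392.8 -72.8  44.7  44.4  44.3]
152 [ 390.2 -339.4   50.1] rect [ 389.7 -339.1   43.4   42.8   88.6]
deck
167 [427.  231.1 114.1] rect [427.7 232.   42.1  44.5  89.1]
186 [423.8 287.6 114. ] rect [422.8 288.2  45.8  44.4  88.8]
scene
bench
189 [392.4 -73.7  49. ] rect [393.  -72.8  49.6  45.1  51. ]
258 [ 389.3 -340.    49.1] rect [ 389.8 -339.8   48.3   46.9   85.6]
273 [ 473.1 -450.9   49.1] rect [ 473.8 -450.3   47.7   44.6   43.4]
36 [ 507.7 -582.7   49.8] rect [ 509.1 -580.9   37.7    7.7   75. ]
deck
259 [420.7 257.6 113.2] rect [418.4 260.8 109.3  45.3  82.8]
t 16.05 tcp [0.4412 0.0227 0.2076] rot [2.234 2.203 0.006] F [ 0.   0.6 -0.2] w 0.0737 q7 [-0.1  -0.12 -0.01  1.96 -0.    1.29 -0.13]
```

Emit:
drive_tool([
  [0,-5,0,0],
  [0,-5,0,0],
  [0,-5,0,0],
  [0,-5,0,0],
  [-1,-5,0,0],
], gripper=1)

```text
t: 16.55
tcp_pos: [0.4322, -0.2205, 0.2076]
tool_rot: [2.221, 2.217, 0.009]
force: [1.5, 0.2, -0.1]
gripper_width: 0.0869
grip_force: 0.0
```

Emit:
drive_tool([
  [-1,-5,0,0],
  [-1,-5,-2,0],
  [-1.5,-1,-5,0],
  [-0.5,0,-5,0],
  [0,0,-2,0],
])

```text
t: 17.05
tcp_pos: [0.3899, -0.3216, 0.0679]
tool_rot: [-2.224, -2.212, -0.005]
force: [-0.7, 0.8, 1.2]
gripper_width: 0.0871
grip_force: 0.0
```

Emit:
drive_tool([
  [0,0,0,0],
  [0,0,0,0],
  [0,0,0,0],
])

```text
t: 17.35
tcp_pos: [0.3952, -0.3237, 0.0743]
tool_rot: [2.22, 2.215, 0.009]
force: [1.0, 0.3, 0.3]
gripper_width: 0.0873
grip_force: 0.0
```

Emit:
drive_tool([
  [-0.5,-1.6,0,0],
  [0,0,-3,0],
  [0,0,-3.1,0],
  [0,0,0,0],
])

```text
t: 17.75
tcp_pos: [0.3872, -0.3376, 0.0097]
tool_rot: [-2.222, -2.217, -0.006]
force: [-1.0, -0.9, 0.4]
gripper_width: 0.0867
grip_force: 0.0
```

Emit:
drive_tool([
  [0,0,0,0],
  [0,0,0,0],
  [0,0,0,0],
  [0,0,0,0],
  [0,0,0,0],
], gripper=0.3)

```text
t: 18.25
tcp_pos: [0.3889, -0.3393, 0.012]
tool_rot: [2.222, 2.216, 0.008]
force: [-0.6, -0.7, 0.5]
gripper_width: 0.0546
grip_force: 0.7
```

Emit:
drive_tool([
  [0,0,0,0],
  [0,0,0,0],
  [0,0,0,0],
])

```text
t: 18.55
tcp_pos: [0.389, -0.3393, 0.012]
tool_rot: [2.222, 2.216, 0.008]
force: [-0.9, 1.4, 5.7]
gripper_width: 0.0524
grip_force: 30.0
```

Emit:
drive_tool([
  [0,0,2,0],
  [0,0,5,0],
  [1,0,5,0],
  [2,2,5,0],
  [2,5,3,0],
])

```text
t: 19.05
tcp_pos: [0.4326, -0.2847, 0.2021]
tool_rot: [2.226, 2.205, 0.008]
force: [0.6, 1.1, -1.7]
gripper_width: 0.0524
grip_force: 30.0
```

Emit:
drive_tool([
  [0.5,5,0,0],
  [0,5,0,0],
  [0,5,0,0],
  [0,5,0,0],
  [0,5,0,0],
])

```text
t: 19.55
tcp_pos: [0.4361, -0.0295, 0.1977]
tool_rot: [2.223, 2.217, 0.007]
force: [0.7, 0.6, -1.0]
gripper_width: 0.0522
grip_force: 30.0
```

Emit:
drive_tool([
  [0,5,0,0],
  [0,5,0,0],
  [0,4,0,0],
  [-0.5,3,0,0],
  [-0.5,2,0,0],
])

```text
t: 20.05
tcp_pos: [0.4258, 0.1612, 0.1975]
tool_rot: [2.22, 2.221, 0.006]
force: [-0.3, -1.2, 0.0]
gripper_width: 0.0525
grip_force: 30.0
```

Emit:
drive_tool([
  [0,0,0,0],
  [0,0,0,0],
])

```text
t: 20.25
tcp_pos: [0.4267, 0.1581, 0.1976]
tool_rot: [2.222, 2.217, 0.006]
force: [0.1, 0.1, -0.7]
gripper_width: 0.0525
grip_force: 30.0
```

Emit:
drive_tool([
  [0.3,1.4,0,0],
  [0,0,-4,0],
  [0,0,-4,0],
  [0,0,-1.5,0],
  [0,0,0,0],
])

```text
t: 20.75
tcp_pos: [0.4282, 0.1715, 0.1005]
tool_rot: [-2.226, -2.217, 0.0]
force: [0.2, 0.4, -0.9]
gripper_width: 0.0524
grip_force: 30.0
```

Emit:
drive_tool([
  [0,0,-1,0],
  [0,0,-0.4,0],
  [0,0,0,0],
  [0,0,0,0],
])

```text
t: 21.15
tcp_pos: [0.4304, 0.1729, 0.0899]
tool_rot: [2.223, 2.216, 0.009]
force: [-0.2, 0.7, -1.6]
gripper_width: 0.0524
grip_force: 30.0
```

Emit:
drive_tool([
  [0,0,-1,0],
  [0,0,0,0],
  [0,0,-0.2,0],
  [0,0,0,0],
  [0,0,0,0],
])

```text
t: 21.65
tcp_pos: [0.43, 0.1727, 0.0772]
tool_rot: [2.223, 2.217, 0.008]
force: [-0.5, -0.6, -1.6]
gripper_width: 0.0526
grip_force: 30.0
```

Emit:
drive_tool([
  [0,0,0,0],
  [0,0,0,0],
  [0,0,0,0],
  [0,0,0,0],
], gripper=0.85)

```text
t: 22.05
tcp_pos: [0.43, 0.1727, 0.0773]
tool_rot: [2.223, 2.217, 0.008]
force: [0.3, 0.9, 0.0]
gripper_width: 0.0721
grip_force: 0.0
```

Emit:
drive_tool([
  [0,0,2,0],
  [0,0,5,0],
  [0.5,-1,5,0],
  [0.5,-4,1,0],
  [0,-5,0,0],
])

```text
t: 22.55
tcp_pos: [0.4421, 0.0739, 0.2093]
tool_rot: [2.215, 2.219, 0.017]
force: [0.8, 0.3, -0.5]
gripper_width: 0.0739
grip_force: 0.0
```

Emit:
drive_tool([
  [0,-5,0,0],
  [0,-5,0,0],
  [0,-5,0,0],
  [0,-5,0,0],
  [0,-5,0,0],
])

```text
t: 23.05
tcp_pos: [0.4395, -0.1791, 0.2063]
tool_rot: [2.222, 2.216, 0.009]
force: [1.1, 0.1, -0.0]
gripper_width: 0.0742
grip_force: 0.0
```

```bash
python3 -c "
from h import *
meas()"
```

```text
top
bench
158 [ 474.1 -451.5   49.4] rect [ 474.2 -451.8   44.4   47.7   42.6]
116 [394.4 -67.3  49.9] rect [395.3 -65.6  31.9  45.2  75. ]
deck
181 [430.1 170.7 114.4] rect [431.1 171.2  47.1  45.3  48.8]
186 [427.2 228.8 114.2] rect [427.9 229.4  47.1  45.5  45.8]
186 [423.8 287.9 113.7] rect [422.8 288.   46.9  44.4  88.5]
scene
bench
194 [392.  -73.6  48.7] rect [393.4 -72.4  50.3  45.   54.5]
275 [ 473.1 -450.9   48.9] rect [ 474.2 -450.1   49.7   44.8   42.4]
deck
463 [425.1 224.2 113.3] rect [425.9 230.2  49.1 165.6   2. ]
t 23.15 tcp [ 0.4383 -0.1849  0.2063] rot [2.234 2.202 0.004] F [-0.2  1.   0.5] w 0.074 q7 [ 0.07 -0.05  0.27  1.9   0.01  1.29  0.32]
```

Emit:
drive_tool([
  [0.5,-5,0,0],
  [1,-5,0,0],
  [1,-5,0,0],
  [1,-5,0,0],
  [0,-5,0,0],
], gripper=1)

```text
t: 23.65
tcp_pos: [0.4762, -0.4243, 0.2057]
tool_rot: [2.219, 2.22, 0.009]
force: [0.3, -0.0, -0.3]
gripper_width: 0.0867
grip_force: 0.0
```

Emit:
drive_tool([
  [0,-1.6,-3,0],
  [0,0,-5,0],
  [0,0,-4,0],
  [0,0,-1,0],
  [0,0,0,0],
])

```text
t: 24.15
tcp_pos: [0.4737, -0.4386, 0.0745]
tool_rot: [-2.223, -2.218, -0.007]
force: [0.1, -0.3, 0.4]
gripper_width: 0.0873
grip_force: 0.0
```

Emit:
drive_tool([
  [0,0,0,0],
  [0,0,0,0],
])

```text
t: 24.35
tcp_pos: [0.4758, -0.4411, 0.079]
tool_rot: [2.219, 2.214, 0.009]
force: [0.3, -0.1, 0.6]
gripper_width: 0.0869
grip_force: 0.0
```

Emit:
drive_tool([
  [-0.2,-1,0,0],
  [0,0,-3.5,0],
  [0,0,-3,0],
  [0,0,0,0],
])

```text
t: 24.75
tcp_pos: [0.4698, -0.4486, 0.0078]
tool_rot: [-2.222, -2.215, -0.006]
force: [-0.1, 0.5, -0.2]
gripper_width: 0.0871
grip_force: 0.0
```

Emit:
drive_tool([
  [0,0,0,0],
  [0,0,0,0],
  [0,0,0,0],
  [0,0,0,0],
  [0,0,0,0],
], gripper=0.3)

```text
t: 25.25
tcp_pos: [0.4727, -0.4502, 0.0119]
tool_rot: [2.222, 2.216, 0.008]
force: [1.4, 0.2, 0.6]
gripper_width: 0.0549
grip_force: 0.6
```

Emit:
drive_tool([
  [0,0,0,0],
  [0,0,0,0],
  [0,0,0,0],
])

```text
t: 25.55
tcp_pos: [0.4728, -0.4502, 0.0118]
tool_rot: [2.222, 2.216, 0.008]
force: [-0.0, 0.6, 6.3]
gripper_width: 0.0522
grip_force: 30.0
```

Emit:
drive_tool([
  [0,0,2,0],
  [0,0,5,0],
  [0,0,5,0],
  [0,3,5,0],
  [-0.5,5,3,0],
])

```text
t: 26.05
tcp_pos: [0.4675, -0.3846, 0.2026]
tool_rot: [2.225, 2.208, 0.005]
force: [1.8, 1.2, -1.3]
gripper_width: 0.0526
grip_force: 30.0
```

Emit:
drive_tool([
  [-0.5,5,0,0],
  [-0.5,5,0,0],
  [-0.5,5,0,0],
  [0,5,0,0],
  [0,5,0,0],
])

```text
t: 26.55
tcp_pos: [0.4518, -0.1303, 0.1988]
tool_rot: [2.224, 2.217, 0.007]
force: [2.1, 0.9, -1.1]
gripper_width: 0.0522
grip_force: 30.0
```

Emit:
drive_tool([
  [0,5,0,0],
  [0,5,0,0],
  [-1,5,0,0],
  [-0.5,5,0,0],
  [0,2.5,0,0],
])

```text
t: 27.05
tcp_pos: [0.4362, 0.096, 0.1988]
tool_rot: [2.218, 2.224, 0.007]
force: [1.0, -0.9, -2.2]
gripper_width: 0.0525
grip_force: 30.0
```

Emit:
drive_tool([
  [0,0,0,0],
  [0,0,0,0],
])

```text
t: 27.25
tcp_pos: [0.4376, 0.0912, 0.1987]
tool_rot: [2.222, 2.218, 0.005]
force: [0.2, 0.0, -0.6]
gripper_width: 0.0525
grip_force: 30.0
```

Emit:
drive_tool([
  [-0.4,2.2,0,0],
  [0,0,0,0],
  [0,0,-4,0],
  [0,0,-3.5,0],
  [0,0,0,0],
])

```text
t: 27.75
tcp_pos: [0.4304, 0.1104, 0.1199]
tool_rot: [-2.226, -2.214, 0.007]
force: [-0.9, -0.7, -1.8]
gripper_width: 0.0527
grip_force: 30.0
```

Emit:
drive_tool([
  [0,0,-0.5,0],
  [0,0,-0.5,0],
  [0,0,0,0],
  [0,0,0,0],
])

```text
t: 28.15
tcp_pos: [0.4349, 0.1137, 0.1155]
tool_rot: [2.223, 2.216, 0.01]
force: [0.8, -0.6, -1.2]
gripper_width: 0.0522
grip_force: 30.0
```

Run:
```python
from h import *
im,d,P=cloud("scene"); st()
cv2.imwrite("pics/b.png",cv2.resize(im[150:310,120:330],None,fx=3.5,fy=3.5))
```

```text
t 28.2 tcp [0.4349 0.1137 0.1155] rot [2.222 2.216 0.01 ] F [ 0.1  0.7 -1.5] w 0.0524 q7 [-0.27 -0.02 -0.05  2.06 -0.    1.09 -0.32]
```

View pics/b.png

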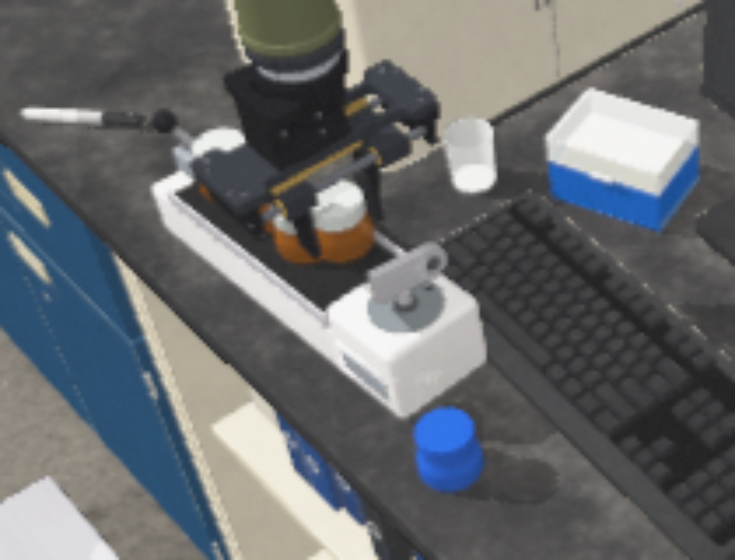

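The fourth jar is held at about px (345,225), beside the third and clear of it, with the key clear at (410,270). I lower it.

Emit:
drive_tool([
  [0,0,-1.5,0],
  [0,0,-1.5,0],
  [0,0,-0.5,0],
  [0,0,0,0],
  [0,0,0,0],
])

```text
t: 28.7
tcp_pos: [0.4347, 0.1138, 0.0802]
tool_rot: [2.222, 2.217, 0.009]
force: [-0.0, -0.2, -1.1]
gripper_width: 0.0521
grip_force: 30.0
```

Emit:
drive_tool([
  [0,0,-0.3,0],
  [0,0,0,0],
  [0,0,0,0],
])

```text
t: 29.0
tcp_pos: [0.4345, 0.1137, 0.0768]
tool_rot: [2.223, 2.217, 0.009]
force: [1.1, 0.7, -0.8]
gripper_width: 0.0522
grip_force: 30.0
```

Emit:
drive_tool([
  [0,0,0,0],
  [0,0,0,0],
  [0,0,0,0],
  [0,0,0,0],
], gripper=0.85)

```text
t: 29.4
tcp_pos: [0.4342, 0.1136, 0.0766]
tool_rot: [2.223, 2.217, 0.008]
force: [-0.0, 0.5, -0.3]
gripper_width: 0.0718
grip_force: 0.0
```

Emit:
drive_tool([
  [0,0,2,0],
  [0,0,5,0],
  [0,0,5,0],
  [0.3,-1,1,0],
  [0,-2,0,0.15],
])

```text
t: 29.9
tcp_pos: [0.4392, 0.0849, 0.2095]
tool_rot: [2.042, 2.381, 0.016]
force: [0.5, -0.2, 0.2]
gripper_width: 0.0738
grip_force: 0.0
```

Emit:
drive_tool([
  [0,-2,0,0.15],
  [0,-2,0,0.15],
  [0,-1.3,0,0.15],
  [0,0,0,0.15],
  [0,0,0,0.15],
], gripper=0.4)

```text
t: 30.4
tcp_pos: [0.437, 0.0297, 0.206]
tool_rot: [-1.031, -2.967, -0.008]
force: [0.2, 0.7, 0.4]
gripper_width: 0.0419
grip_force: 0.0
```

Emit:
drive_tool([
  [0,0,0,0.15],
  [0,0,0,0.15],
  [0,0,0,0.15],
  [0,0,0,0.12],
  [0,0,0,0],
])

```text
t: 30.9
tcp_pos: [0.437, 0.0303, 0.2061]
tool_rot: [-0.162, -3.135, -0.008]
force: [-0.2, 0.4, -0.0]
gripper_width: 0.0347
grip_force: 0.0
```

Run:
```python
from h import *
meas()
im,d,P=cloud("scene")
print("key"); [print(*b) for b in blobs(P,.38,.50,-.03,.09,.103,.14)]
cv2.imwrite("pics/c.png",cv2.resize(im[150:310,120:330],None,fx=3.5,fy=3.5))
```

```text
top
bench
152 [392.9 -72.6  49.5] rect [392.6 -72.1  44.6  44.6  26.5]
deck
162 [426.9 231.3 114.6] rect [426.3 233.   46.7  40.9  12.7]
189 [423.7 287.5 113.9] rect [422.8 287.2  48.   44.5  88.7]
scene
bench
192 [392.1 -73.5  49. ] rect [392.7 -71.6  48.8  46.7  71.6]
32 [ 508.3 -582.1   50.4] rect [ 510.2 -578.7   42.8    7.9   67.6]
deck
631 [427.3 193.1 113.1] rect [429.4 200.1  50.7 226.9   3.9]
t 31.0 tcp [0.437  0.0305 0.2062] rot [-0.167 -3.135 -0.008] F [-0.2 -0.3  0.3] w 0.035 q7 [-0.28 -0.13  0.14  1.97  0.01  1.3   1.32]
key
226 [442.3  28.3 123.8] rect [444.4  31.4  15.3  68.9  84.2]
```

View pics/c.png

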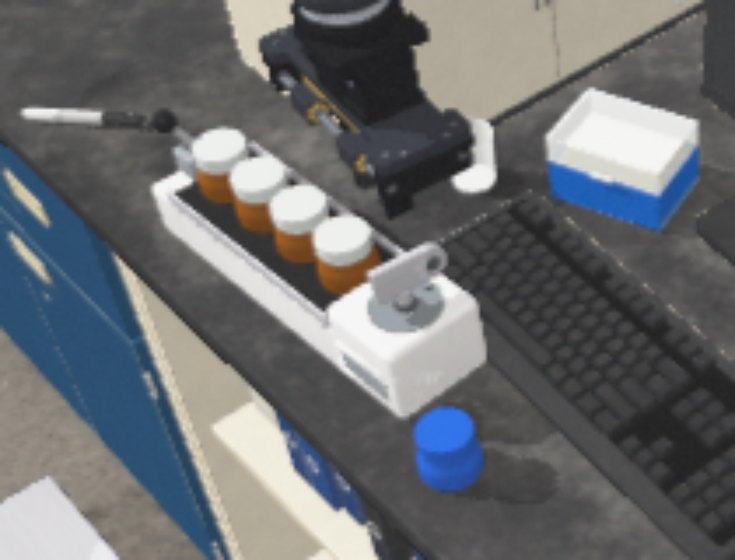

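All four jars stand in a tidy row (lids at px (220,150), (258,180), (298,208), (342,240)). The gripper is above the key at (410,270) and lined up with it. I go down and grip.

Emit:
drive_tool([
  [0,0,-3,0],
  [0,0,-4,0],
  [0,0,-2,0],
  [0,0,-0.9,0],
  [0,0,0,0],
])

```text
t: 31.55
tcp_pos: [0.4365, 0.0304, 0.1066]
tool_rot: [-0.164, -3.134, -0.007]
force: [0.3, 0.2, 0.2]
gripper_width: 0.035
grip_force: 0.0
```

Emit:
drive_tool([
  [0,0,0,0],
  [0,0,0,0],
  [0,0,0,0],
  [0,0,0,0],
  [0,0,0,0],
], gripper=0)

```text
t: 32.05
tcp_pos: [0.4381, 0.0327, 0.1084]
tool_rot: [0.161, 3.137, 0.013]
force: [1.0, 4.5, 0.4]
gripper_width: 0.0097
grip_force: 30.0
```

Emit:
drive_tool([
  [0,0,0,0],
  [0,0,0,0],
])

```text
t: 32.25
tcp_pos: [0.4381, 0.0327, 0.1085]
tool_rot: [0.161, 3.137, 0.013]
force: [0.8, 4.3, 2.0]
gripper_width: 0.0099
grip_force: 30.0
```

Emit:
drive_tool([
  [0,0,0,-0.1],
  [0,0,0,-0.15],
  [0,0,0,-0.15],
  [0,0,0,-0.15],
  [0,0,0,-0.1],
])

```text
t: 32.75
tcp_pos: [0.4378, 0.0319, 0.1084]
tool_rot: [1.162, 2.918, 0.012]
force: [-0.5, 3.5, 2.1]
gripper_width: 0.0097
grip_force: 30.0
```

Run:
```python
from h import *
st(); s=readout.observe(); print(s["wrist_torque"],s["grip_force"])
```

```text
t 32.75 tcp [0.4378 0.0319 0.1084] rot [1.162 2.918 0.012] F [-0.5  3.5  2.1] w 0.0097 q7 [-0.26 -0.04  0.13  2.1  -0.    1.08  0.68]
[0.56920952 0.18318026 0.07430566] 29.998033504234627
```

Emit:
drive_tool([
  [0,0,0,-0.15],
  [0,0,0,-0.15],
  [0,0,0,-0.15],
  [0,0,0,-0.15],
  [0,0,0,-0.15],
])

```text
t: 33.25
tcp_pos: [0.4369, 0.0315, 0.1084]
tool_rot: [2.151, 2.288, 0.009]
force: [-2.7, 1.8, 5.6]
gripper_width: 0.0096
grip_force: 30.0
```

Emit:
drive_tool([
  [0,0,0,-0.15],
  [0,0,0,-0.15],
  [0,0,0,-0.15],
  [0,0,0,-0.15],
  [0,0,0,-0.15],
])

```text
t: 33.75
tcp_pos: [0.436, 0.0318, 0.1084]
tool_rot: [2.839, 1.341, 0.003]
force: [-5.9, 3.3, 8.3]
gripper_width: 0.0096
grip_force: 30.0
```

Emit:
drive_tool([
  [0,0,0,0],
  [0,0,0,0],
])

```text
t: 33.95
tcp_pos: [0.436, 0.0317, 0.1084]
tool_rot: [2.836, 1.349, 0.004]
force: [-5.7, 3.1, 8.4]
gripper_width: 0.0094
grip_force: 30.0
```

Run:
```python
from h import *
st(); s=readout.observe(); print(s["wrist_torque"],s["grip_force"])
```

```text
t 33.95 tcp [0.436  0.0317 0.1084] rot [2.836 1.349 0.004] F [-5.7  3.1  8.4] w 0.0094 q7 [-0.23 -0.04  0.1   2.1   0.    1.08 -0.82]
[ 0.45628178  1.48256965 -0.0178464 ] 30.001415151637048
```

Emit:
drive_tool([
  [0,0,0,0],
  [0,0,0,0],
  [0,0,0,0],
  [0,0,0,0],
], gripper=0.4)

```text
t: 34.35
tcp_pos: [0.4373, 0.0303, 0.1075]
tool_rot: [2.834, 1.347, 0.006]
force: [-0.1, 0.0, -0.8]
gripper_width: 0.0315
grip_force: 0.0
```

Emit:
drive_tool([
  [0,0,2,0],
  [0,0,3,0],
  [0,0,0.5,0],
  [0,0,0,0.15],
  [0,0,0,0.15],
])

```text
t: 34.85
tcp_pos: [0.4372, 0.0304, 0.1624]
tool_rot: [2.596, 1.764, 0.007]
force: [-0.5, -0.5, -0.4]
gripper_width: 0.035
grip_force: 0.0
```

Emit:
drive_tool([
  [0,0,0,0.15],
  [0,0,0,0.15],
  [0,0,0,0.15],
  [0,0,0,0.15],
  [0,0,0,0.15],
])

```text
t: 35.35
tcp_pos: [0.4369, 0.0304, 0.1618]
tool_rot: [1.77, 2.594, 0.007]
force: [-0.0, 0.3, -0.7]
gripper_width: 0.0349
grip_force: 0.0
```

Emit:
drive_tool([
  [0,0,0,0.15],
  [0,0,0,0.15],
  [0,0,0,0.15],
  [0,0,0,0.15],
  [0,0,0,0.15],
])

```text
t: 35.85
tcp_pos: [0.4369, 0.0304, 0.1619]
tool_rot: [-0.697, -3.062, -0.008]
force: [-0.5, -0.5, 0.5]
gripper_width: 0.0348
grip_force: 0.0
```

Emit:
drive_tool([
  [0,0,0,0.15],
  [0,0,0,0.15],
  [0,0,0,0.15],
  [0,0,0,0.15],
  [0,0,0,0.15],
])

```text
t: 36.35
tcp_pos: [0.4369, 0.0304, 0.1619]
tool_rot: [0.473, -3.102, -0.007]
force: [0.4, 0.5, -0.6]
gripper_width: 0.035
grip_force: 0.0
```

Emit:
drive_tool([
  [0,0,0,0.15],
  [0,0,0,0.15],
  [0,0,0,0.15],
  [0,0,0,0.14],
  [0,0,0,0],
])

```text
t: 36.85
tcp_pos: [0.437, 0.0305, 0.162]
tool_rot: [1.346, -2.834, -0.006]
force: [-0.9, -0.1, -0.0]
gripper_width: 0.0354
grip_force: 0.0
```

Run:
```python
from h import *
from scipy.spatial.transform import Rotation as R
im,d,P=cloud("scene")
print("key"); [print(*b) for b in blobs(P,.38,.50,-.03,.08,.103,.138)]
st(); y=R.from_rotvec(readout.observe()["tool_rot"]).as_matrix()[:,1]; print("yaw",np.arctan2(y[1],y[0]))
```

```text
key
101 [428.9  19.7 127.6] rect [430.6  23.3  68.6  10.3  50.5]
t 36.9 tcp [0.437  0.0305 0.162 ] rot [ 1.341 -2.836 -0.006] F [-0.3  0.  -1.2] w 0.0346 q7 [-0.39 -0.1   0.25  2.03  0.02  1.21  2.3 ]
yaw 2.4542613523247327
```

Emit:
drive_tool([
  [0,0,-2.5,0],
  [0,0,-2.5,0],
  [0,0,-0.4,0],
  [0,0,0,0],
  [0,0,0,0],
])

```text
t: 37.4
tcp_pos: [0.4379, 0.0306, 0.1094]
tool_rot: [1.345, -2.836, -0.005]
force: [0.2, 0.8, 0.0]
gripper_width: 0.0345
grip_force: 0.0
```

Emit:
drive_tool([
  [0,0,0,0],
  [0,0,0,0],
  [0,0,0,0],
  [0,0,0,0],
  [0,0,0,0],
], gripper=0)

```text
t: 37.9
tcp_pos: [0.4359, 0.0319, 0.1088]
tool_rot: [1.346, -2.833, -0.01]
force: [-4.7, 3.2, 5.6]
gripper_width: 0.0099
grip_force: 30.0
```

Emit:
drive_tool([
  [0,0,0,-0.05],
  [0,0,0,-0.15],
  [0,0,0,-0.15],
  [0,0,0,-0.15],
  [0,0,0,-0.15],
])

```text
t: 38.4
tcp_pos: [0.4355, 0.0325, 0.1088]
tool_rot: [0.362, -3.115, -0.012]
force: [-5.3, 4.9, 6.3]
gripper_width: 0.0097
grip_force: 30.0
```

Emit:
drive_tool([
  [0,0,0,-0.15],
  [0,0,0,-0.15],
  [0,0,0,-0.15],
  [0,0,0,-0.15],
  [0,0,0,-0.15],
])

```text
t: 38.9
tcp_pos: [0.4357, 0.0335, 0.1088]
tool_rot: [-0.803, -3.033, -0.013]
force: [-4.5, 6.8, 4.5]
gripper_width: 0.0098
grip_force: 30.0
```

Emit:
drive_tool([
  [0,0,0,-0.15],
  [0,0,0,-0.15],
  [0,0,0,-0.1],
  [0,0,0,-0.1],
  [0,0,0,-0.1],
])

```text
t: 39.4
tcp_pos: [0.4363, 0.0339, 0.1089]
tool_rot: [-1.661, -2.663, -0.012]
force: [-4.0, 7.5, 2.5]
gripper_width: 0.0098
grip_force: 30.0
```

```bash
cat >> h.py <<'E'
from scipy.spatial.transform import Rotation as R
def kt():
    st(); s=readout.observe(); y=R.from_rotvec(s["tool_rot"]).as_matrix()[:,1]; print("yaw",np.arctan2(y[1],y[0]),"T",s["wrist_torque"],"j7",s["joint_torque"][-1],s["joint_pos"][-1],s["grip_force"])
E
python3 -c "
from h import *
kt()"
```

```text
t 39.4 tcp [0.4363 0.0339 0.1089] rot [-1.661 -2.663 -0.012] F [-4.   7.5  2.5] w 0.0098 q7 [-0.34 -0.05  0.21  2.1   0.    1.08  0.32]
yaw 0.455208569775272 T [1.52295635 0.71916202 0.11277153] j7 0.9299315884709358 0.3182873197148059 29.997250218875706
```

Emit:
drive_tool([
  [0,0,0,-0.1],
  [0,0,0,-0.1],
  [0,0,0,-0.08],
  [0,0,0,0],
  [0,0,0,0],
])

```text
t: 39.9
tcp_pos: [0.4366, 0.034, 0.1089]
tool_rot: [-2.013, -2.409, -0.013]
force: [-3.0, 7.5, 2.1]
gripper_width: 0.0097
grip_force: 30.0
```

```bash
python3 -c "
from h import *
kt()"
```

```text
t 39.9 tcp [0.4366 0.034  0.1089] rot [-2.013 -2.409 -0.013] F [-3.   7.5  2.1] w 0.0097 q7 [-0.34 -0.05  0.2   2.1   0.    1.08  0.04]
yaw 0.17878101042557712 T [ 1.58402216  0.62863839 -0.09983909] j7 0.005093455547466874 0.04054934761705422 30.000283832196146
```

Emit:
drive_tool([
  [0,0,0,-0.05],
  [0,0,0,-0.05],
  [0,0,0,0],
  [0,0,0,0],
])

```text
t: 40.3
tcp_pos: [0.4367, 0.0341, 0.1088]
tool_rot: [-2.131, -2.306, -0.012]
force: [-1.5, 8.8, 2.0]
gripper_width: 0.0099
grip_force: 30.0
```

```bash
python3 -c "
from h import *
kt()"
```

```text
t 40.3 tcp [0.4367 0.0341 0.1088] rot [-2.131 -2.306 -0.012] F [-1.5  8.8  2. ] w 0.0099 q7 [-0.33 -0.05  0.2   2.1   0.    1.08 -0.06]
yaw 0.07887056200140818 T [1.62106919 0.54949105 0.00250503] j7 0.01528169377706945 -0.06000093188516209 30.000217349734157
```

Emit:
drive_tool([
  [0,0,0,-0.04],
  [0,0,0,0],
  [0,0,0,0],
])

```text
t: 40.6
tcp_pos: [0.4368, 0.034, 0.1088]
tool_rot: [-2.176, -2.265, -0.012]
force: [-0.9, 8.6, 1.5]
gripper_width: 0.0099
grip_force: 30.0
```

```bash
python3 -c "
from h import *
kt()"
```

```text
t 40.6 tcp [0.4368 0.034  0.1088] rot [-2.176 -2.265 -0.012] F [-0.9  8.6  1.5] w 0.0099 q7 [-0.33 -0.05  0.2   2.1   0.    1.08 -0.1 ]
yaw 0.040036797229348296 T [1.48737403 0.49154541 0.33041793] j7 -0.31927507370710373 -0.09955542013039378 30.00032891985029
```

Emit:
drive_tool([
  [0,0,0,-0.04],
  [0,0,0,0],
  [0,0,0,0],
])

```text
t: 40.9
tcp_pos: [0.4368, 0.0339, 0.1089]
tool_rot: [-2.22, -2.222, -0.011]
force: [-1.5, 7.6, 1.6]
gripper_width: 0.0102
grip_force: 30.0
```

```bash
python3 -c "
from h import *
kt()"
```

```text
t 40.9 tcp [0.4368 0.0339 0.1089] rot [-2.22  -2.222 -0.011] F [-1.5  7.6  1.6] w 0.0102 q7 [-0.33 -0.05  0.19  2.1   0.    1.08 -0.14]
yaw 0.0008205658216183559 T [1.4592689  0.54968663 0.52910209] j7 -0.5519491620361805 -0.13932069754809623 30.0007517170161
```

Emit:
drive_tool([
  [0,0,0,-0.04],
  [0,0,0,0],
  [0,0,0,0],
])

```text
t: 41.2
tcp_pos: [0.4368, 0.0338, 0.1089]
tool_rot: [-2.264, -2.177, -0.011]
force: [-1.0, 7.4, 1.9]
gripper_width: 0.0107
grip_force: 30.5
```

```bash
python3 -c "
from h import *
kt()"
```

```text
t 41.2 tcp [0.4368 0.0338 0.1089] rot [-2.264 -2.177 -0.011] F [-1.   7.4  1.9] w 0.0107 q7 [-0.33 -0.05  0.19  2.1   0.01  1.08 -0.18]
yaw -0.039201509356274845 T [1.46072065 0.49133962 0.49024092] j7 -0.5530165135860443 -0.1795103257835024 30.456600772740785
```

The stop is reached: the yaw torque jumps from 0 to 0.5 N m at yaw ≈ 0.045, the predicted full-wind angle. I ease off the twist, let go and go to the lever.

Emit:
drive_tool([
  [0,0,0,0.05],
  [0,0,0,0],
  [0,0,0,0],
])

```text
t: 41.5
tcp_pos: [0.4368, 0.0338, 0.1088]
tool_rot: [-2.21, -2.232, -0.011]
force: [-1.8, 6.7, 3.0]
gripper_width: 0.0103
grip_force: 29.4
```

Emit:
drive_tool([
  [0,0,0,0],
  [0,0,0,0],
  [0,0,0,0],
  [0,0,0,0],
], gripper=0.4)

```text
t: 41.9
tcp_pos: [0.4372, 0.0301, 0.1085]
tool_rot: [2.213, 2.227, 0.008]
force: [-0.4, 0.4, -1.0]
gripper_width: 0.0318
grip_force: 0.0
```

Emit:
drive_tool([
  [0,0,2,0],
  [0,0,4,0],
  [0,0,3,0],
  [0,3,0,0],
  [0,5,0,0],
])

```text
t: 42.4
tcp_pos: [0.4388, 0.1083, 0.2001]
tool_rot: [2.219, 2.218, 0.012]
force: [0.3, -0.1, -0.7]
gripper_width: 0.0348
grip_force: 0.0
```

Emit:
drive_tool([
  [0,5,0,0],
  [0,5,0,0],
  [-1,5,0,0],
  [-3,4,0,0],
  [-4,3,0,0],
], gripper=0)

```text
t: 42.9
tcp_pos: [0.3569, 0.3319, 0.1982]
tool_rot: [2.213, 2.228, 0.008]
force: [-0.9, 1.0, 0.2]
gripper_width: 0.0041
grip_force: 0.0
```

Emit:
drive_tool([
  [0,0,0,0],
  [0,0,0,0],
])

```text
t: 43.1
tcp_pos: [0.3568, 0.33, 0.1984]
tool_rot: [2.208, 2.23, 0.008]
force: [1.0, -1.4, -0.6]
gripper_width: 0.0005
grip_force: 0.0
```

Run:
```python
from h import *
for cam in("scene","top"):
    im,d,P=cloud(cam); print(cam)
    print("key"); [print(*b) for b in blobs(P,.37,.50,-.03,.08,.103,.138)]
    print("ball"); [print(*b) for b in blobs(P,.37,.46,.31,.37,.105,.145)]
    print("deck"); [print(*b) for b in blobs(P,.36,.50,.07,.32,.105,.122)]
kt()
im,d,P=cloud("scene"); cv2.imwrite("pics/d.png",cv2.resize(im[150:310,120:330],None,fx=3.5,fy=3.5))
```

```text
scene
key
157 [434.3  33.6 124.5] rect [436.   37.2  11.7  65.8   3.6]
ball
50 [400.  334.3 127. ] rect [399.7 334.2  20.4  23.3  70.6]
deck
629 [427.2 194.1 113.2] rect [428.4 199.7  49.6 226.7   3.2]
top
key
57 [436.2  38.5 132.5] rect [436.8  38.9  67.7   9.4  89.6]
ball
47 [401.2 334.8 130.3] rect [401.  335.6  18.9  23.6  60.4]
deck
179 [434.5 112.  114.3] rect [434.2 112.3  46.4  44.4  87.7]
185 [430.1 170.4 114.6] rect [429.4 171.6  46.5  44.4  88.5]
184 [426.9 228.4 114.5] rect [427.7 228.5  47.1  44.4  88.6]
187 [423.6 287.6 114. ] rect [422.9 288.3  46.7  44.6  87.5]
t 43.2 tcp [0.3585 0.3284 0.1984] rot [2.214 2.225 0.008] F [0.7 0.2 0.2] w 0.0008 q7 [-0.64 -0.01 -0.15  1.88  0.    1.27 -0.79]
yaw 0.005096605840878812 T [-0.11816598  0.07988061 -0.01429241] j7 0.0023294642596738413 -0.7923516270411888 0.0
```

View pics/d.png

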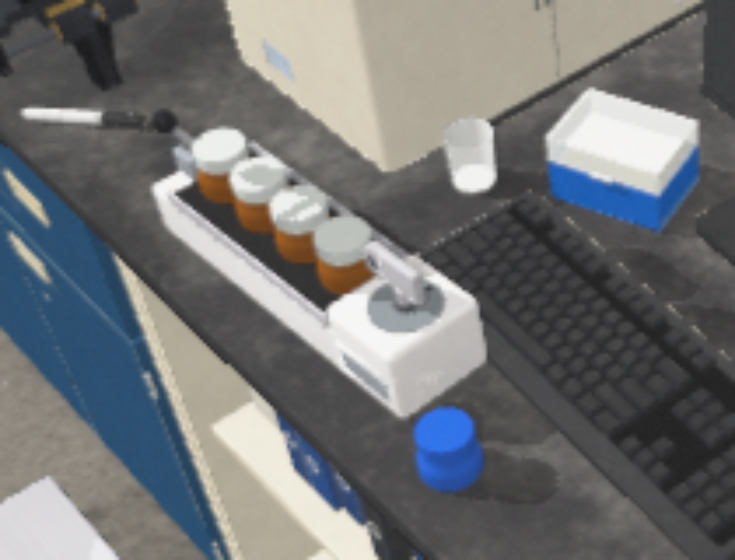

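The key's eye now points along the deck towards the jars, at px (375,250), which is the fully wound angle. The row is intact and the lever ball is at (162,120). I push the lever next.

Emit:
drive_tool([
  [-0.3,1.2,0,0],
  [0,0,-4,0],
  [0,0,-3.5,0],
  [0,0,-0.6,0],
  [0,0,0,0],
])

```text
t: 43.75
tcp_pos: [0.3542, 0.3412, 0.1168]
tool_rot: [2.213, 2.227, 0.004]
force: [-0.6, 0.4, 0.4]
gripper_width: 0.0005
grip_force: 0.0
```

Emit:
drive_tool([
  [0,0,0,0],
  [0,0,0,0],
])

```text
t: 43.95
tcp_pos: [0.3555, 0.3427, 0.1195]
tool_rot: [2.212, 2.228, 0.013]
force: [-0.9, -0.3, 0.3]
gripper_width: 0.0002
grip_force: 0.0
```

Emit:
drive_tool([
  [1.5,-0.3,0,0],
  [1.2,0,0,0],
  [1.2,0,0,0],
  [1.2,0,0,0],
  [1,0,0,0],
])

```text
t: 44.45
tcp_pos: [0.4167, 0.3388, 0.1174]
tool_rot: [2.213, 2.228, 0.008]
force: [-1.7, 1.3, -0.7]
gripper_width: 0.0005
grip_force: 1.0
```

Emit:
drive_tool([
  [0.3,0,0,0],
  [0,0,0,0],
])

```text
t: 44.65
tcp_pos: [0.4192, 0.3382, 0.1171]
tool_rot: [2.212, 2.227, 0.007]
force: [-0.1, 0.1, -0.5]
gripper_width: 0.0004
grip_force: 0.0
```

Run:
```python
from h import *
im,d,P=cloud("scene"); kt()
print("ball"); [print(*b) for b in blobs(P,.37,.50,.31,.36,.105,.145)]
cv2.imwrite("pics/e.png",cv2.resize(im[150:250,120:240],None,fx=5,fy=5))
```

```text
t 44.7 tcp [0.4188 0.3381 0.1172] rot [2.212 2.227 0.007] F [ 0.5  0.6 -0.2] w 0.0001 q7 [-0.61  0.17 -0.13  1.86  0.03  1.11 -0.74]
yaw 0.006833834904069466 T [-0.08224613  0.05256467  0.02224717] j7 0.010094766039401293 -0.7436888088911058 0.0
ball
94 [425.2 331.8 130.5] rect [428.1 335.2  26.7  40.3  84.1]
```

View pics/e.png

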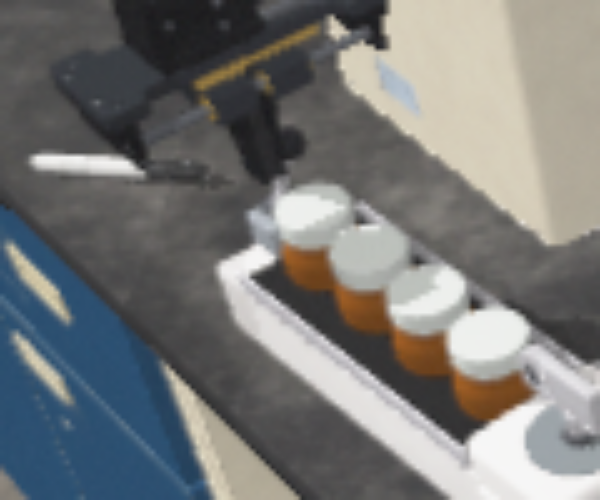

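The ball, at px (290,142), has gone past upright. I push a little further to its end.

Emit:
drive_tool([
  [0.5,0,0,0],
  [0,0,0,0],
  [0,0,0,0],
])

```text
t: 45.0
tcp_pos: [0.4223, 0.3384, 0.1171]
tool_rot: [2.212, 2.229, 0.005]
force: [-4.5, -0.4, 0.2]
gripper_width: 0.0006
grip_force: 1.9
```

Emit:
drive_tool([
  [0.5,0,0,0],
  [0,0,0,0],
  [0,0,0,0],
])

```text
t: 45.3
tcp_pos: [0.4229, 0.3385, 0.1169]
tool_rot: [-2.209, -2.23, 0.006]
force: [-15.4, -2.8, 6.3]
gripper_width: 0.0001
grip_force: 7.2
```

Emit:
drive_tool([
  [0.3,0,0,0],
  [0,0,0,0],
  [0,0,0,0],
])

```text
t: 45.6
tcp_pos: [0.4231, 0.3386, 0.1168]
tool_rot: [-2.206, -2.23, 0.013]
force: [-21.4, -3.2, 10.7]
gripper_width: 0.0003
grip_force: 10.4
```

The lever is against its end stop. I back away and check.

Emit:
drive_tool([
  [-2,0,0,0],
  [-3,0,0,0],
  [-1,0,3,0],
  [0,0,4,0],
  [0,3,2,0],
])

```text
t: 46.1
tcp_pos: [0.3746, 0.3665, 0.2116]
tool_rot: [2.215, 2.22, 0.017]
force: [0.9, 0.4, -0.7]
gripper_width: 0.0004
grip_force: 0.0
```

Emit:
drive_tool([
  [-1,5,0,0],
  [-1,5,0,0],
  [-1,4,0,0],
  [0,0,0,0],
  [0,0,0,0],
])

```text
t: 46.6
tcp_pos: [0.3419, 0.5073, 0.2072]
tool_rot: [2.209, 2.229, 0.009]
force: [1.0, 0.2, 0.1]
gripper_width: 0.0006
grip_force: 0.0
```

Run:
```python
from h import *
for cam in("scene","top"):
    im,d,P=cloud(cam); print(cam)
    if cam=="scene": cv2.imwrite("pics/f.png",cv2.resize(im[150:310,120:330],None,fx=3.5,fy=3.5))
    print("key"); [print(*b) for b in blobs(P,.37,.50,-.03,.08,.103,.138)]
    print("ball"); [print(*b) for b in blobs(P,.37,.50,.31,.37,.12,.145)]
    print("deck"); [print(*b) for b in blobs(P,.36,.50,.07,.315,.105,.118)]
st()
```

```text
scene
key
153 [434.3  33.5 124.1] rect [436.6  37.7  12.   67.4   2.3]
ball
36 [440.2 335.4 131.1] rect [441.1 338.   18.   21.2  40.4]
deck
615 [427.3 193.9 113. ] rect [428.  200.4  49.4 227.8   3.5]
top
key
36 [437.3  24.6 132.5] rect [437.1  23.4   9.4  36.6   0.8]
ball
41 [442.6 337.7 132.5] rect [442.7 338.9  20.1  18.9  88.3]
deck
163 [434.2 111.6 113.8] rect [434.3 111.8  47.1  44.5  88.6]
166 [430.4 170.5 113.8] rect [431.2 171.   47.7  44.4  48.4]
164 [427.1 229.4 113.6] rect [427.7 228.6  47.6  44.5  89.1]
169 [423.3 287.6 113.8] rect [422.8 287.4  45.5  44.4  88.6]
t 46.7 tcp [0.3433 0.5054 0.2075] rot [2.213 2.225 0.009] F [-0.2  0.2 -0.1] w 0.0004 q7 [-0.81  0.25 -0.25  1.57  0.07  1.32 -1.06]
```

View pics/f.png

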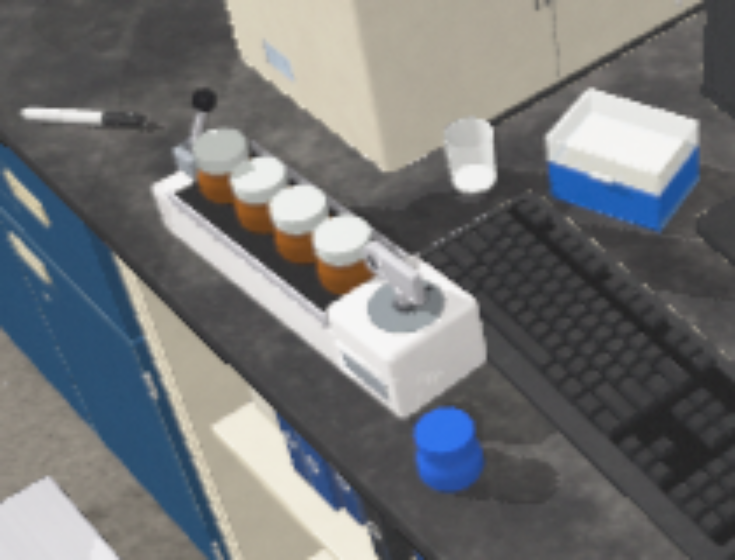

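The lever leans away, with its ball at px (204,100) and x = 0.442. The key is at its stop, the four jars stand in their row and the bystanders haven't moved.

```bash
python3 -c "
from h import *
print(order.close_job())"
```

```text
the job is handed in; nothing more can be done
None
```

The job is handed in: all four amber jars stand in a straight row on the deck with gaps of about 5 mm, the key was wound to its stop in two grips, and the start lever was then pushed over to lean away. The last images show the row intact and the beaker and tip box where they were; the wash bottle was not in that last close-up, but the arm never went near it.

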